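# Gauge a torque converter's hub bore

## Task

Take the size of the blue converter's hub bore with the telescoping gauge: carry the gauge by its red lock bar, feel its guide keys into the hub's two drive slots until the flange lies flat on the hub, turn the lock counter-clockwise so that the plungers spring out against the bore, then turn it back fully tight. Draw the locked gauge straight out without spoiling its reading, stand it back upright in the wooden rest block and let go. Be gentle: press no harder on the converter than a light hand would (never above 30 N), keep the gauge upright, and leave the other things alone.

Things in the scene. Friction and masses are not known exactly. Their poses are not given: they have to be found in the camera images.
- gauge: Aluminium telescoping bore gauge, about 0.4 kg, standing upright in the rest block. Origin: centre of the underside of its round flange (78 mm across, 9 mm thick); z up. Under the flange: a round pilot 41 mm across (34 mm at its foot, 18 mm down), two guide keys at +x and -x, and a crosswise head along y, its axis 34 mm and lowest point 41 mm below the flange. The lock knob sits above the flange.
- key (a point): Middle of the foot of one orange guide key, on the gauge's +x side, 25 mm out from the axis, 10 mm below the flange's underside; its twin is on the -x side. Each key reaches from 18.5 to 31.5 mm from the axis, is 8 mm wide (along y) and 10 mm high.
- lock_grip (a point): Where to grip: middle of the lock knob's red bar, on the gauge's axis, 48 mm above the flange's underside. The bar is 40 mm long, 16 mm thick, 38 mm high (29 to 67 mm above the flange's underside); x of this point runs along it. Locked, the bar lies along the gauge's x, so the fingers close along the gauge's y. The gauge is carried and its lock turned by this bar, in one grasp.
- lock (a joint): Turn of the lock knob against the gauge, rad: 0 fully locked (firm stop), growing counter-clockwise seen from above to a stop at 1.2. Beyond about 0.5 the plungers are free and spring out (2 to 3 N each) in about a second; turned back to 0 it clamps them. Stays where left; takes 0.07 N m, 0.1 near the lock. Above about 0.12 it counts as not tight. Starts locked.
- tip_a (a point): Outer end of the brass plunger on the gauge's +y side, 34 mm below the flange's underside. The ends of the two plungers are 34 to 37 mm apart at the start, 56 mm when fully sprung out in the open and about 44 mm when they touch the bore.
- tip_b (a point): Outer end of the other brass plunger, on the gauge's -y side.
- converter: Blue torque converter lying on the bench, immovable, 220 mm across, 90 mm high without its hub. Origin: centre of its underside, z up. The bright steel hub on its top is a ring 50 mm tall, 66 mm outside, with a bore 44 mm wide and 50 mm deep, open at the top.
- hub_mouth (a point): Centre of the hub's open top, on the bore's axis, 140 mm above the bench; axes as the converter's. Two slots 12 mm wide and 14 mm deep cut across the ring's wall opposite each other. Their line is NOT reported: it lies within 0.5 rad of this x axis and must be seen or felt for; the hub does not turn by hand. Seated: keys in the slots (either way round), flange flat on the rim.
- rest: Wooden rest block, fixed, 120 x 120 x 60 mm, with a round hole 71 mm across right through its middle; origin at the centre of its underside. The gauge stands in it with the flange on the block's top, 60 mm above the bench, its head hanging in the hole.
- lube: Bystander: yellow bottle, 56 mm across, 150 mm tall, standing; origin under its middle.
- clutch: Bystander: brown flat clutch ring, 116 mm across, 8 mm thick; origin under its middle.
- bushing: Bystander: brass bushing, 52 mm across, 22 mm tall; origin under its middle.
- spanner: Bystander: steel spanner lying flat; origin under its middle.
Things that resemble listed ones, but are neither listed nor needed, are in the scene too. There is more than one size of the gauge; the job needs the largest. Of the things shaped like the rest, the wooden one is meant.

How it is judged:
On the way, in this order (a step that is already met when the one before it is completed fails the run):
1. the gauge, still locked with its plungers in (ends less than 41 mm apart), is seated in the hub: flange on the rim within 2.5 mm, within 5 mm of the bore's axis, upright (horizontal distance between gauge and hub_mouth below 0.005 m and z of gauge in the frame of hub_mouth below 0.0025 m and angle between gauge's own z axis and vertical below 0.07 rad and distance between tip_a and tip_b below 0.041 m and value of joint lock below 0.3 rad), for 0.1 s.
2. in the seated gauge the plungers have sprung out against the bore (ends more than 42.5 mm apart) (horizontal distance between gauge and hub_mouth below 0.005 m and z of gauge in the frame of hub_mouth below 0.0025 m and angle between gauge's own z axis and vertical below 0.07 rad and distance between tip_a and tip_b above 0.0425 m and value of joint lock above 0.35 rad), for 0.2 s.
3. in the seated gauge the lock is turned back to within 0.12 rad of fully locked (horizontal distance between gauge and hub_mouth below 0.005 m and z of gauge in the frame of hub_mouth below 0.0025 m and angle between gauge's own z axis and vertical below 0.07 rad and distance between tip_a and tip_b between 0.0425 and 0.0462 m and value of joint lock below 0.12 rad), for 0.2 s.
4. the gauge is drawn out clear above the hub, upright, with its reading kept (z of gauge in the frame of hub_mouth above 0.044 m and angle between gauge's own z axis and vertical below 0.3 rad and distance between tip_a and tip_b between 0.0425 and 0.0462 m), for 0.1 s.
At the end, for the whole second after the job is handed in: The gauge stands upright (within 0.06 rad) and at rest in the rest block, its flange on the block's top within 3 mm and its axis within 8 mm of the block's, released, its lock within 0.12 rad of fully locked, and its plunger ends 42.5 to 46.2 mm apart as the bore set them (horizontal distance between gauge and rest below 0.008 m and z of gauge in the frame of rest between 0.057 and 0.063 m and angle between gauge's own z axis and vertical below 0.06 rad and linear speed of gauge below 0.02 m/s and value of joint lock below 0.12 rad and distance between tip_a and tip_b between 0.0425 and 0.0462 m); the robot touches nothing.
It fails at once if the gauge presses on the converter with more than 30 N (contact force between gauge and converter above 30 N).
It fails at once if the robot presses on the converter with more than 10 N (contact force between any of the fingers, the arm and converter above 10 N).
It fails at once if the gauge is tipped more than 0.4 rad (angle between gauge's own z axis and vertical above 0.4 rad).
It fails at once if the bottle, clutch ring, bushing or spanner is moved more than 30 mm (distance of any of lube, clutch, bushing, spanner from where it was at the start of the episode above 0.03 m).
It also fails if it takes over 72 s, if anything falls off the work surface, if the arm or the gripper's body presses on something with over 40 N, if the wrist force passes 120 N, or if a joint passes its speed limit or range.

## Robot

A 7-joint arm with a two-finger parallel gripper is mounted at the origin on the work surface. World frame = base frame: x ahead of the robot, y to its left, z up, the work surface at z = 0. Lengths are in m, angles in rad, forces in N, time in s.
With the tool pointing down it reaches from about 0.4 to 0.925 m from the base axis. Payload 4.1 kg.
Tool frame: the origin (TCP) lies midway between the tips of the shut fingers; the grasp point (between the pads) lies 19 mm behind it; z points along the fingers, y is the line along which they close (so a half turn about z gives the same grasp; the last joint's range is limited). The gripper opens to 85 mm and grips with 20 to 120 N. Pads are 22 mm wide; open, the fingers measure 114 mm over their backs; the gripper's body (76 mm by 85 mm) begins 54 mm behind the grasp point. The pads swing forward as they close: fully open they stand 13 mm farther back than shut.
Start: joints at [1.215, 0.398, 0.045, 1.537, -0.019, 1.207, -0.051], TCP at [0.165, -0.629, 0.231] pointing down, gripper open.
Joint ranges: [-2.82, 2.82], [-0.49, 2.23], [-1.37, 1.46], [0, 2.46], [-1.36, 4.5], [0.23, 2], [-2.94, 2.94]. Speed limits (rad/s): [2.57, 2.57, 3.14, 3.14, 3.14, 3.14, 3.14].

## Interface

Orientations are given as a unit quaternion [x, y, z, w].
In Python, from rig import ctrl gives the robot as it stands.
- The arm moves only by the tool play_rows, never from a script. Its argument "deltas" is a list that holds one entry, the list of rows, each a list of 7 numbers: the finger opening in m, from 0 to 0.0854, then the shift along the world's x, y, z in m, then the turn, a rotation vector about the world's x, y, z in degrees. In form: [[[claw, tx, ty, tz, ax, ay, az], ...]]. A call has exactly 8 rows; each row shifts and turns the commanded pose from where the row before left it; what a row does not reach is not made up. A row lasts 1/10 s, in which the tool goes at most 50 mm and 8.59 degrees, less where a joint would pass 70% of its speed; a pose out of reach is approached as far as the arm can. A call with a gripper value outside its range is refused whole. The fingers move at their own pace and stop on an object; the grip force is fixed at half the most. Time passes only in rows, so rows that do not move let the fingers close, or fill a call up. It gives the time, the measured TCP pose, the force, the opening and the grip force at its end, in the units of the state.
- ctrl.get_obs(): the state, without advancing time (a new reading comes with each control period).
- ctrl.grab_frame(name): name is "scene" or "top" or "wrist"; returns the picture (400x640x3 uint8, red, green, blue); there is no depth.
- ctrl.camera_model(name): a dict with "K" (3x3 intrinsics, pixels), "pose" (4x4, takes a point from camera to world coordinates); the wrist camera has in their place "hand_eye" (4x4, takes a point from camera to tool coordinates, whose origin is the TCP and whose axes are the flange's). Camera axes: x right, y down, z forward; pixel columns grow to the right and rows downward; lengths in m; the calibration is good to about 2 mm. The wrist camera is an equidistant fisheye: a pixel r from the principal point sees the ray r / f radians off the axis. A picture is of the moment at which its call begins: read the wrist's pose just before it. camera_model takes no time and is no camera call.
- ctrl.finish_job(): hands the job in; it is judged then, once.
Trained networks look in the newest picture that a camera, given by its name, has taken for a name from the list of things; names that differ only in an ending like _2 or _b are one class to them, and where a whole thing is asked for, a point or a joint stands for the part that bears it (a point fixed in the world has none). Each returns a list of dicts, best first, with "score" (0 to 1); they miss things now and then, are a little off and sometimes report something else, mostly with a low value. They report only what shows in the picture. A call takes as long as a camera call. They do not tell look-alikes from the thing itself.
- ctrl.search_frame(camera, label): "location" ([x, y, z] in m, in the coordinates of the camera as it stood for that picture, good to about 4 mm: the middle of the surface that is visible of it).
The state is a dict: "t": time; "q": joint angles; "qvel": joint speeds; "tau": joint torques, N m; "ee_pos": TCP position; "tool_rot": TCP orientation; "wrist_force": force on the tool from outside, world axes, zero at the start; "ft_torque": the same for the moment, N m; "gripper_width": finger opening in m; "grip_force": force on a finger pad.
Only numpy, scipy, OpenCV 4.12 (cv2) and the standard library are available. Lean on these libraries where they do the work, as an engineer would, in place of code of your own. Each camera call takes 0.05 s, during which the arm holds its last target. There are 200 camera calls.

## Working session

There is one attempt and no reset: what is moved stays moved. The work goes in short steps, Python scripts to look and compute and a tool call to move; the robot and the scene stay as the last step left them, time stands still between calls to the robot, and variables do not carry over. Pictures are saved under pics/ and viewed, at most 10 in all, crops included, and the job is handed in when it is done.

Besides the shell and the picture viewer there is one more tool, called in YAML: its name, and indented under it one key for each argument. play_rows: Moves the arm, as the interface text tells. Its arguments: {"type":"object","properties":{"deltas":{"type":"array"}},"required":["deltas"]}

```bash
mkdir -p pics; ls
cat > h.py <<'E'
import numpy as np, cv2
from scipy.spatial.transform import Rotation as R
from rig import ctrl
def snap(n,f):
    o=ctrl.get_obs(); im=ctrl.grab_frame(n); cv2.imwrite('pics/'+f,im[:,:,::-1]); return o,im
def w(cam,p,o=None):
    m=ctrl.camera_model(cam)
    if cam=='wrist':
        o=o or ctrl.get_obs(); q=np.array(m['hand_eye'])@np.r_[p,1]
        return R.from_quat(o['tool_rot']).apply(q[:3])+o['ee_pos']
    return (np.array(m['pose'])@np.r_[p,1])[:3]
def px(cam,u,v,z,o=None):
    "pixel to world at height z"
    m=ctrl.camera_model(cam);K=np.array(m['K']);d=np.array([(u-K[0,2])/K[0,0],(v-K[1,2])/K[1,1]])
    if cam=='wrist':
        o=o or ctrl.get_obs();r=np.hypot(*d); ray=np.r_[d/max(r,1e-9)*np.sin(r),np.cos(r)]
        H=np.array(m['hand_eye']);T=np.eye(4);T[:3,:3]=R.from_quat(o['tool_rot']).as_matrix();T[:3,3]=o['ee_pos'];P=T@H
    else: ray=np.r_[d,1];P=np.array(m['pose'])
    g=P[:3,:3]@ray;c=P[:3,3];return c+g*(z-c[2])/g[2]
def proj(cam,X,o=None):
    m=ctrl.camera_model(cam);K=np.array(m['K'])
    if cam=='wrist':
        o=o or ctrl.get_obs();H=np.array(m['hand_eye']);T=np.eye(4);T[:3,:3]=R.from_quat(o['tool_rot']).as_matrix();T[:3,3]=o['ee_pos'];P=T@H
    else:P=np.array(m['pose'])
    c=(np.linalg.inv(P)@np.r_[X,1])[:3]
    if cam=='wrist':
        r=np.hypot(c[0],c[1]);th=np.arctan2(r,c[2]);d=c[:2]/max(r,1e-9)*th
    else:d=c[:2]/c[2]
    return np.array([K[0,0]*d[0]+K[0,2],K[1,1]*d[1]+K[1,2]])
E
cat > a.py <<'E'
from h import *
np.set_printoptions(precision=4,suppress=True)
for c in ['top','scene']:
    snap(c,c+'0.png')
    for l in ['gauge','rest','converter','hub_mouth','lock_grip','lube','clutch','bushing','spanner']:
        try:
            for r in ctrl.search_frame(c,l)[:4]: print(c,l,round(r['score'],2),w(c,r['location']),proj(c,w(c,r['location'])).round())
        except Exception as e: print(c,l,e)
o=ctrl.get_obs();print(o); print({c:ctrl.camera_model(c) for c in ['top','scene','wrist']})
E
python3 a.py
```

```text
pics
top gauge 0.84 [0.5419 0.2243 0.0706] [245. 198.]
top gauge 0.69 [ 0.6904 -0.0167  0.0989] [316. 152.]
top gauge 0.6 [0.5559 0.0935 0.028 ] [285. 194.]
top gauge 0.55 [0.6846 0.2647 0.0314] [236. 158.]
top rest 0.81 [0.3382 0.2201 0.0643] [247. 258.]
top rest 0.61 [0.5368 0.2278 0.0612] [245. 199.]
top converter 0.81 [ 0.5306 -0.1667  0.0824] [361. 199.]
top hub_mouth 0.58 [ 0.5331 -0.1675  0.0792] [361. 198.]
top lock_grip 0.53 [0.5403 0.2282 0.1278] [241. 197.]
top lock_grip 0.42 [0.6879 0.2631 0.0753] [234. 155.]
top lube 0.63 [ 0.691  -0.0148  0.1023] [315. 151.]
top lube 0.18 [0.4176 0.0057 0.0177] [310. 233.]
top clutch 0.81 [ 0.5315 -0.4516  0.0101] [440. 199.]
top spanner 0.58 [0.5519 0.4142 0.0042] [195. 197.]
scene gauge 0.79 [0.6955 0.2628 0.0336] [422. 206.]
scene gauge 0.64 [0.565  0.0908 0.0354] [343. 207.]
scene gauge 0.61 [0.5521 0.2244 0.0691] [376. 174.]
scene rest 0.82 [0.5808 0.2027 0.0563] [377. 187.]
scene converter 0.48 [ 0.7193 -0.0282  0.0966] [349. 253.]
scene hub_mouth 0.94 [ 0.5704 -0.189   0.0831] [252. 251.]
scene lock_grip 0.69 [0.5522 0.2247 0.117
[... 1086 characters left out ...]
      [ 0.    ,  0.    ,  0.    ,  1.    ]])}, 'scene': {'K': array([[365.8231,   0.    , 314.817 ],
       [  0.    , 365.8231, 196.4579],
       [  0.    ,   0.    ,   1.    ]]), 'pose': array([[ 0.6148,  0.5587, -0.5566,  1.0554],
       [ 0.7884, -0.4526,  0.4166, -0.369 ],
       [-0.0192, -0.695 , -0.7188,  0.7708],
       [ 0.    ,  0.    ,  0.    ,  1.    ]])}, 'wrist': {'K': array([[309.7069,   0.    , 318.5344],
       [  0.    , 309.7069, 206.8538],
       [  0.    ,   0.    ,   1.    ]]), 'hand_eye': array([[-0.0013, -0.9586, -0.2848,  0.0723],
       [ 1.    , -0.0012, -0.0008, -0.0005],
       [ 0.0004, -0.2848,  0.9586, -0.1421],
       [ 0.    ,  0.    ,  0.    ,  1.    ]])}}
```

View pics/top0.png

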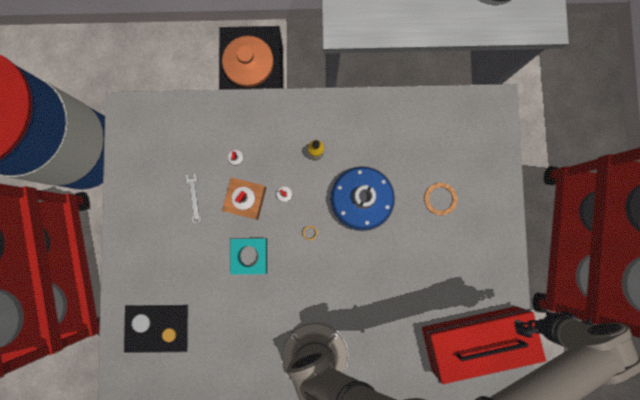

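View pics/scene0.png

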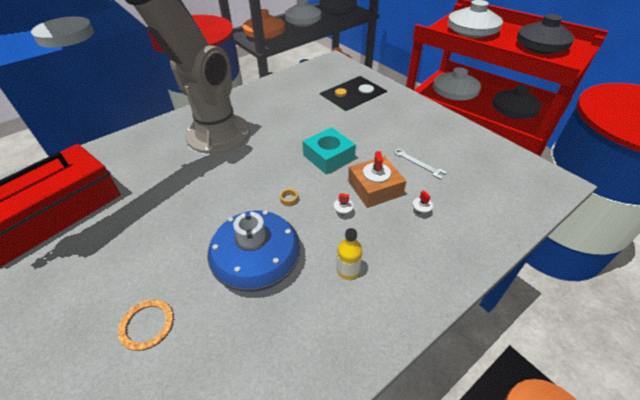

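The largest gauge stands in the wooden block at top (243,197). The smaller look-alikes are at (284,194) and (235,156), and the teal decoy rest is at (248,256). I'll check that choice, and the hub slots, in one crop.

Run:
```python
from h import *
t=cv2.imread('pics/top0.png')
a=cv2.resize(t[140:260,215:305],None,fx=4.4,fy=4.4,interpolation=cv2.INTER_CUBIC)
b=cv2.resize(t[160:240,324:404],None,fx=5,fy=5,interpolation=cv2.INTER_CUBIC)
b=cv2.copyMakeBorder(b,0,a.shape[0]-400,0,0,cv2.BORDER_CONSTANT)
cv2.imwrite('pics/crop.png',np.hstack([a,b]))
```

```text
(no output)
```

View pics/crop.png

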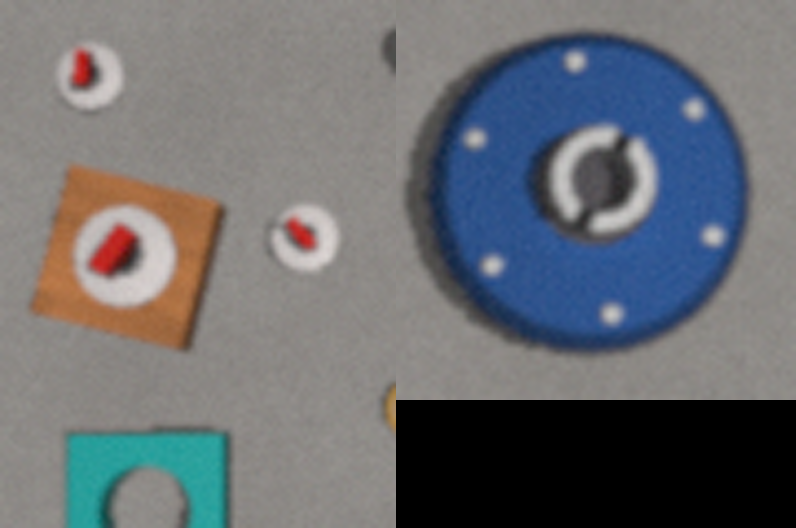

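The crop shows the large gauge in the wooden block, with its red bar running at about -35° from world x. The hub slots show at crop (622,143) and (585,218), about -26° from world x. I'll move over the gauge.

play_rows:
  deltas:
    - [[0.0854,0.035,0.022,0.015,0,0,8.2],[0.0854,0.038,0.022,0.015,0,0,8.2],[0.0854,0.038,0.022,0.015,0,0,8.2],[0.0854,0.038,0.022,0.015,0,0,8.2],[0.0854,0.038,0.022,0.015,0,0,8.2],[0.0854,0.038,0.022,0.015,0,0,8.2],[0.0854,0.038,0.022,0.015,0,0,8.2],[0.0854,0.038,0.022,0.015,0,0,8.2]]

```text
t: 1.8
ee_pos: [0.4674, -0.4517, 0.3523]
tool_rot: [0.762, 0.647, -0.0, 0.0]
wrist_force: [-0.1, -0.2, -0.4]
gripper_width: 0.0858
grip_force: 0.0
```

play_rows:
  deltas:
    - [[0.0854,0.005,0.042,0,0,0,8.2],[0.0854,0.005,0.042,0,0,0,8.2],[0.0854,0.005,0.042,0,0,0,8.2],[0.0854,0.005,0.042,0,0,0,8.2],[0.0854,0.005,0.042,0,0,0,8.2],[0.0854,0.005,0.042,0,0,0,8.2],[0.0854,0.005,0.042,0,0,0,8.2],[0.0854,0.005,0.042,0,0,0,8.2]]

```text
t: 2.6
ee_pos: [0.506, -0.1151, 0.3516]
tool_rot: [0.29, 0.957, -0.0, 0.0]
wrist_force: [0.3, 1.2, 0.8]
gripper_width: 0.0855
grip_force: 0.0
```

play_rows:
  deltas:
    - [[0.0854,0.005,0.045,-0.01,0,0,0],[0.0854,0.005,0.045,-0.01,0,0,0],[0.0854,0.005,0.045,-0.01,0,0,0],[0.0854,0.005,0.045,-0.01,0,0,0],[0.0854,0.005,0.045,-0.01,0,0,0],[0.0854,0.005,0.045,-0.01,0,0,0],[0.0854,0.003,0.045,0,0,0,0],[0.0854,0,0.028,0,0,0,0]]

```text
t: 3.4
ee_pos: [0.5383, 0.2303, 0.2911]
tool_rot: [0.291, 0.957, 0.001, -0.001]
wrist_force: [0.2, 0.4, 0.3]
gripper_width: 0.0853
grip_force: 0.0
```

Run:
```python
from h import *
np.set_printoptions(precision=4,suppress=True)
o,im=snap('wrist','w1.png');print(o['q'],2*np.degrees(np.arctan2(o['tool_rot'][1],o['tool_rot'][0])))
for l in ['lock_grip','gauge','rest']:
    for r in ctrl.search_frame('wrist',l)[:3]: print(l,round(r['score'],2),w('wrist',r['location'],o),proj('wrist',w('wrist',r['location'],o),o).round())
hsv=cv2.cvtColor(im,cv2.COLOR_RGB2HSV)
m=(((hsv[...,0]<8)|(hsv[...,0]>172))&(hsv[...,1]>150)&(hsv[...,2]>60)).astype(np.uint8)
n,_,st,ce=cv2.connectedComponentsWithStats(m)
for i in range(1,n):
    if st[i,4]>60: print('red',st[i],ce[i])
```

```text
[ 0.1629  0.3247 -0.8148  1.5965  0.2395  1.3243  0.2952] 146.12777221120282
lock_grip 0.73 [0.5581 0.1023 0.0655] [246. 245.]
lock_grip 0.69 [0.5403 0.2347 0.1297] [323. 190.]
lock_grip 0.61 [0.6857 0.2694 0.066 ] [404. 253.]
gauge 0.74 [0.5385 0.2395 0.0655] [325. 175.]
gauge 0.56 [0.5503 0.1045 0.0323] [249. 231.]
gauge 0.55 [0.6813 0.2697 0.0292] [396. 240.]
rest 0.86 [0.5346 0.2372 0.0593] [321. 172.]
rest 0.8 [0.3506 0.2174 0.0581] [224.  61.]
red [ 554    0   86   28 1356] [594.9167  10.2058]
red [319 168  17  41 542] [326.7159 186.7878]
red [235 237  21  16 236] [245.5212 244.428 ]
red [399 244  12  21 128] [404.5703 252.5547]
red [  0 323  23  38 437] [ 11.8352 338.4027]
red [ 28 370  34  30 386] [ 42.4223 381.057 ]
red [  0 377  24  23 327] [  7.792  390.6758]
```

View pics/w1.png

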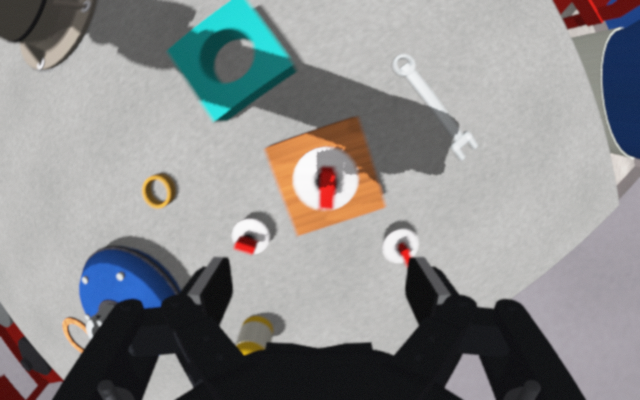

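The wrist view shows the large gauge's bar at (327,187) on the wooden block, clear between the fingers. I'll measure its angle and centre.

Run:
```python
from h import *
np.set_printoptions(precision=4,suppress=True)
o=ctrl.get_obs();im=cv2.imread('pics/w1.png')[:,:,::-1].copy()
c=im[160:215,310:345,0].astype(int); hsv=cv2.cvtColor(im,cv2.COLOR_RGB2HSV)
m=(((hsv[...,0]<8)|(hsv[...,0]>172))&(hsv[...,1]>150)); m[:160]=0;m[215:]=0;m[:,:310]=0;m[:,345:]=0
print(hsv[168:210:3,328,2])
top=m&(hsv[...,2]>150)
v,u=np.nonzero(top);P=np.array([px('wrist',a,b,.127,o)[:2] for a,b in zip(u,v)])
r=cv2.minAreaRect((P*1000).astype(np.float32));print(len(P),r,P.mean(0))
_,_,vt=np.linalg.svd(P-P.mean(0));print(np.degrees(np.arctan2(vt[0,1],vt[0,0])))
# whole red: two-height check; flange circle
w_=(hsv[...,1]<40)&(hsv[...,2]>190);w_[:140]=0;w_[215:]=0;w_[:,:290]=0;w_[:,362:]=0
v,u=np.nonzero(w_);Q=np.array([px('wrist',a,b,.069,o)[:2] for a,b in zip(u,v)])
print('flange',cv2.minEnclosingCircle((Q*1000).astype(np.float32)))
# wood block
b=((hsv[...,0]>8)&(hsv[...,0]<22)&(hsv[...,1]>110)).astype(np.uint8);b[:110]=0;b[240:]=0;b[:,:260]=0;b[:,390:]=0
v,u=np.nonzero(b);Q=np.array([px('wrist',a,c_,.06,o)[:2] for a,c_ in zip(u,v)])
print('wood',cv2.minAreaRect((Q*1000).astype(np.float32)))
```

```text
[100 114 131 134 139 137 228 241 240 240 240 239 238 236]
322 ((545.1287231445312, 232.28372192382812), (15.2301607131958, 34.604732513427734), 56.58830642700195) [0.5471 0.232 ]
-45.13040922561452
flange ((543.6957397460938, 233.2135772705078), 38.62089157104492)Traceback (most recent call last):
  File "<stdin>", line 17, in <module>
  File "h.py", line 14, in px
    m=ctrl.camera_model(cam);K=np.array(m['K']);d=np.array([(u-K[0,2])/K[0,0],(v-K[1,2])/K[1,1]])
ValueError: time passes only in moves, steps and waits
```

play_rows:
  deltas:
    - [[0.0854,0.003,0.001,-0.025,0,0,0],[0.0854,0.003,0.0015,-0.025,0,0,0],[0.0854,0,0,-0.025,0,0,0],[0.0854,0,0,-0.025,0,0,0],[0.0854,0,0,-0.025,0,0,0],[0.0854,0,0,-0.025,0,0,0],[0.0854,0,0,-0.025,0,0,0],[0.0854,0,0,-0.026,0,0,0]]

```text
t: 4.4
ee_pos: [0.5462, 0.2259, 0.0895]
tool_rot: [0.295, 0.956, -0.001, 0.001]
wrist_force: [-0.1, -0.7, 0.7]
gripper_width: 0.0852
grip_force: 0.0
```

play_rows:
  deltas:
    - [[0.05,0,0,0,0,0,0],[0.03,0,0,0,0,0,0],[0.025,0,0,0,0,0,0],[0.02,0,0,0,0,0,0],[0.01,0,0,0,0,0,0],[0.005,0,0,0,0,0,0],[0.005,0,0,0,0,0,0],[0.005,0,0,0,0,0,0]]

```text
t: 5.2
ee_pos: [0.5465, 0.2298, 0.0921]
tool_rot: [0.293, 0.956, 0.001, 0.001]
wrist_force: [-0.9, 0.8, 5.3]
gripper_width: 0.0152
grip_force: 58.7
```

play_rows:
  deltas:
    - [[0.005,0,0,0.005,0,0,0],[0.005,0,0,0.015,0,0,0],[0.005,0,0,0.025,0,0,0],[0.005,0,0,0.03,0,0,0],[0.005,0,0,0.03,0,0,0],[0.005,0,0,0.03,0,0,0],[0.005,0,0,0.03,0,0,0],[0.005,0,0,0.02,0,0,0]]

```text
t: 6.0
ee_pos: [0.5449, 0.229, 0.2779]
tool_rot: [0.293, 0.956, 0.0, 0.001]
wrist_force: [-0.2, 1.3, -3.7]
gripper_width: 0.0154
grip_force: 58.7
```

play_rows:
  deltas:
    - [[0.005,0.005,-0.025,0,0,0,1],[0.005,0.009,-0.04,0,0,0,1],[0.005,0.009,-0.045,0,0,0,1],[0.005,0.009,-0.045,0,0,0,1],[0.005,0.009,-0.045,0,0,0,1],[0.005,0.009,-0.045,0,0,0,1],[0.005,0.009,-0.035,0,0,0,1],[0.005,0.001,-0.01,0,0,0,0]]

```text
t: 6.8
ee_pos: [0.6048, -0.0686, 0.2746]
tool_rot: [0.238, 0.971, -0.002, -0.001]
wrist_force: [0.3, 0.2, -4.0]
gripper_width: 0.0149
grip_force: 58.9
```

```bash
sed -i 's/ctrl.camera_model(cam)/M(cam)/; s/^def snap/_c={}\ndef M(c):\n    if c not in _c:_c[c]=ctrl.camera_model(c)\n    return _c[c]\ndef snap/' h.py
python3 - <<'E'
from h import *
np.set_printoptions(precision=4,suppress=True)
o,im=snap('wrist','w2.png');print(o['ee_pos'],o['q'],o['wrist_force'],2*np.degrees(np.arctan2(o['tool_rot'][1],o['tool_rot'][0])))
for l in ['hub_mouth','converter','gauge']:
    for r in ctrl.search_frame('wrist',l)[:2]: print(l,round(r['score'],2),w('wrist',r['location'],o),proj('wrist',w('wrist',r['location'],o),o).round())
E
```

```text
[ 0.6048 -0.0686  0.2746] [ 0.5845  0.3637 -0.7158  1.5654  0.2474  1.3068  0.9254] [ 0.2533  0.2378 -4.0042] 152.44081989579735
hub_mouth 0.78 [ 0.523  -0.1478  0.0792] [223. 153.]
converter 0.88 [ 0.5241 -0.1495  0.0841] [221. 155.]
gauge 0.82 [0.6837 0.2676 0.0283] [543. 125.]
gauge 0.75 [ 0.5868 -0.0561  0.2504] [323. 210.]
```

View pics/w2.png

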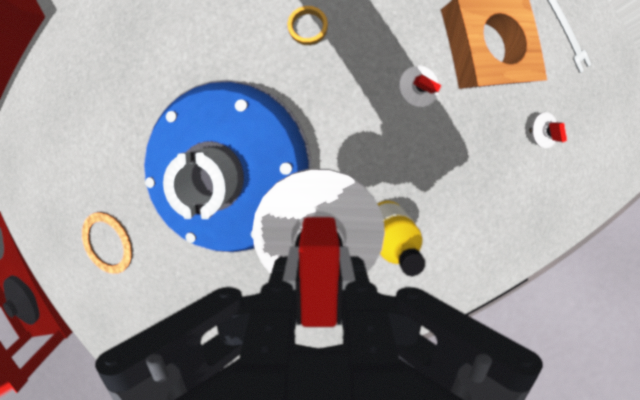

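The held gauge's flange is at about (318,228). The hub ring is clear at (195,184) with slots at (190,157) and (196,213), and the wooden hole shows at (505,40). Next I'll fit these.

```bash
cat > fit.py <<'E'
from h import *
from scipy.optimize import least_squares
np.set_printoptions(precision=4,suppress=True)
def circ(P,r=None):
    f=lambda p:np.hypot(P[:,0]-p[0],P[:,1]-p[1])-(r if r else p[2])
    s=least_squares(f,np.r_[P.mean(0),.03],loss='soft_l1',f_scale=.001);return s.x,np.sqrt(np.mean(f(s.x)**2))
def U(pts,z,o): return np.array([px('wrist',a,b,z,o)[:2] for a,b in pts])
E
python3 - <<'E'
from fit import *
o=ctrl.get_obs();im=cv2.imread('pics/w2.png');hsv=cv2.cvtColor(im,cv2.COLOR_BGR2HSV)
# hub ring
m=((hsv[...,1]<60)&(hsv[...,2]>185)).astype(np.uint8)
n,l,st,ce=cv2.connectedComponentsWithStats(m)
k=[i for i in range(1,n) if st[i,4]>250 and abs(ce[i]-[195,184]).max()<40];print(st[k])
mm=np.isin(l,k);v,u=np.nonzero(mm);P=U(list(zip(u,v)),.14,o)
# median-radius approach: search center such that outer radius const per angle
def prof(c):
    d=P-c;a=np.arctan2(d[:,1],d[:,0]);r=np.hypot(*d.T);b=((a+np.pi)/(2*np.pi)*36).astype(int)%36
    return np.array([[r[b==i].max(),r[b==i].min(),(b==i).sum()] if (b==i).sum()>8 else [np.nan]*3 for i in range(36)])
c=P.mean(0)
for _ in range(20):
    p=prof(c);a=(np.arange(36)+.5)/36*2*np.pi-np.pi;g=~np.isnan(p[:,0]);E=np.c_[np.cos(a),np.sin(a)]
    mid=(p[:,0]+p[:,1])/2
    s=np.linalg.lstsq(np.c_[E[g],np.ones(g.sum())],mid[g],rcond=None)[0];c=c+s[:2]
print('hub',c,'outer/inner',np.nanmedian(p[:,0]),np.nanmedian(p[:,1]))
T=np.arange(-180,180,2);val=[]
for t in np.radians(T):
    s=[]
    for r in (.025,.0275,.03):
        q=proj('wrist',[c[0]+r*np.cos(t),c[1]+r*np.sin(t),.14],o);s.append(cv2.getRectSubPix(hsv[...,2],(1,1),tuple(map(float,q)))[0,0])
    val.append(int(np.mean(s)))
val=np.array(val);dk=255-val.astype(float);dk[dk<60]=0
for lo,hi in((-80,20),(100,200)):
    s=[(t if t>=lo else t+360,x) for t,x in zip(T,dk) if lo<=(t if t>=lo else t+360)<=hi and x>0];print([ (int(t),int(x)) for t,x in s]);s=np.array(s);print('slot',(s[:,0]*s[:,1]).sum()/s[:,1].sum())
# flange upper edge: zf = tcp+.019-.048+.009
zf=o['ee_pos'][2]+.019-.048+.009
e=[]
for ang in list(range(-170,-100,5))+list(range(-95,-60,5)):
    for r in np.arange(45,90,.25):
        q=(318+r*np.cos(np.radians(ang)),228+r*np.sin(np.radians(ang)))
        pxl=cv2.getRectSubPix(im,(1,1),q)[0,0].astype(int)
        h=cv2.cvtColor(np.uint8([[pxl]]),cv2.COLOR_BGR2HSV)[0,0]
        if ang<-128 and (h[1]>90 or h[2]<150):e.append(q);break
F=U(e,zf,o);x,rm=circ(F);print('flange free',x,rm);x,rm=circ(F,.039);print('flange',x[:2],rm,'tool frame',R.from_quat(o['tool_rot']).inv().apply(np.r_[x[:2]-o['ee_pos'][:2],0]))
E
```

```text
[[164 153  27  66 767]
 [196 153  29  66 890]]
hub [ 0.5385 -0.1623] outer/inner 0.03320668549442565 0.02159327831226468
[(-38, 93), (-36, 131), (-34, 146), (-32, 139), (-30, 130), (-28, 129), (-26, 136), (-24, 146), (-22, 151), (-20, 147), (-18, 126), (-16, 87)]
slot -26.992953235105702
[(142, 100), (144, 161), (146, 198), (148, 212), (150, 212), (152, 201), (154, 184), (156, 172), (158, 167), (160, 159), (162, 136), (164, 91)]
slot 152.51881585549424
flange free [ 0.5981 -0.0546  0.0389] 8.733481210068561e-05
flange [ 0.5982 -0.0546] 8.735409174404298e-05 tool frame [0.0076 0.0013 0.    ]
```

Run:
```python
from fit import *
print('top hub',px('top',365.5,196,.14))
o,im=snap('wrist','w3.png');print(o['t'],o['ee_pos'],o['qvel'].round(3),2*np.degrees(np.arctan2(o['tool_rot'][1],o['tool_rot'][0])),R.from_quat(o['tool_rot']).as_matrix()[:,2])
print('old hub px',proj('wrist',[.5385,-.1623,.14],o),'diff',np.abs(im.astype(int)-cv2.imread('pics/w2.png')[:,:,::-1]).mean())
print(M('wrist')['hand_eye'])
```

```text
top hub [ 0.5348 -0.1746  0.14  ]
7.0 [ 0.6044 -0.0592  0.2754] [-0.02  -0.007 -0.023  0.002  0.002 -0.003  0.   ] 153.02047140641196 [-0.0009  0.0018 -1.    ]
old hub px [192.5789 186.1959] diff 9.63042578125
[[-0.0013 -0.959  -0.2834  0.0727]
 [ 1.     -0.0013 -0.0005  0.0004]
 [ 0.0001 -0.2834  0.959  -0.1421]
 [ 0.      0.      0.      1.    ]]
```

```bash
cat >> fit.py <<'E'
def hub(im,o,guess):
    hsv=cv2.cvtColor(im,cv2.COLOR_RGB2HSV);m=((hsv[...,1]<60)&(hsv[...,2]>185)).astype(np.uint8)
    n,l,st,ce=cv2.connectedComponentsWithStats(m);k=[i for i in range(1,n) if st[i,4]>250 and abs(ce[i]-guess).max()<40]
    v,u=np.nonzero(np.isin(l,k));P=U(list(zip(u,v)),.14,o);c=P.mean(0);a=(np.arange(36)+.5)/36*2*np.pi-np.pi;E=np.c_[np.cos(a),np.sin(a)]
    for _ in range(20):
        d=P-c;t=np.arctan2(d[:,1],d[:,0]);r=np.hypot(*d.T);b=((t+np.pi)/(2*np.pi)*36).astype(int)%36
        p=np.array([(r[b==i].max()+r[b==i].min())/2 if (b==i).sum()>8 else np.nan for i in range(36)]);g=~np.isnan(p)
        c=c+np.linalg.lstsq(np.c_[E[g],np.ones(g.sum())],p[g],rcond=None)[0][:2]
    out=[]
    for lo in (-75,105):
        T=np.arange(lo,lo+100,1.);val=np.array([np.mean([cv2.getRectSubPix(hsv[...,2],(1,1),tuple(map(float,proj('wrist',[c[0]+r*np.cos(t),c[1]+r*np.sin(t),.14],o))))[0,0] for r in(.025,.0275,.03)]) for t in np.radians(T)])
        x=255-val;x[x<60]=0;out.append((T*x).sum()/x.sum())
    return c,out
def flange(im,o,c0=(318,228)):
    zf=o['ee_pos'][2]+.019-.048+.009;e=[]
    for ang in range(-170,-128,4):
        for r in np.arange(45,90,.25):
            q=(c0[0]+r*np.cos(np.radians(ang)),c0[1]+r*np.sin(np.radians(ang)))
            h=cv2.cvtColor(cv2.getRectSubPix(im,(1,1),q),cv2.COLOR_RGB2HSV)[0,0]
            if h[1]>90 or h[2]<150:e.append(q);break
    F=U(e,zf,o);x,rm=circ(F,.039);return x[:2],rm,circ(F)[0][2],R.from_quat(o['tool_rot']).inv().apply(np.r_[x[:2]-o['ee_pos'][:2],0])
E
python3 - <<'E'
from fit import *
o,im=snap('wrist','w4.png');print(o['ee_pos'],abs(o['qvel']).max())
h=hub(im,o,[195,184]);f=flange(im,o);print('hub',h);print('flange',f,'go',h[0]-f[0])
m=proj('wrist',[.545,.232,.06],o);print(m)
E
```

```text
[ 0.6046 -0.0584  0.2755] 0.011791136698117783
hub (array([ 0.5377, -0.1715]), [np.float64(-27.62099507927829), np.float64(151.8594343604897)])
flange (array([ 0.5984, -0.0538]), np.float64(0.00010110737194136099), np.float64(0.03991827434699926), array([0.0076, 0.0013, 0.    ])) go [-0.0607 -0.1177]
[499.0539  43.905 ]
```

Run:
```python
from fit import *
o=ctrl.get_obs();im=cv2.imread('pics/w4.png');hsv=cv2.cvtColor(im,cv2.COLOR_BGR2HSV)
print([(v,hsv[v,319].tolist()) for v in range(208,332,3)])
Rt=R.from_quat(o['tool_rot'])
for v in (214,217,220,242,245,248,320,326,330):
    for h in (0,.038):
        p=px('wrist',319,v,o['ee_pos'][2]+h,o);print(v,h,Rt.inv().apply(p-o['ee_pos'])[:2])
```

```text
[(208, [0, 2, 160]), (211, [150, 4, 141]), (214, [165, 8, 129]), (217, [1, 127, 114]), (220, [1, 227, 108]), (223, [1, 221, 111]), (226, [1, 231, 108]), (229, [0, 223, 110]), (232, [1, 229, 107]), (235, [1, 223, 110]), (238, [1, 225, 109]), (241, [1, 223, 110]), (244, [1, 226, 114]), (247, [0, 221, 142]), (250, [0, 224, 148]), (253, [1, 224, 149]), (256, [1, 224, 150]), (259, [1, 229, 148]), (262, [0, 222, 149]), (265, [1, 226, 150]), (268, [1, 227, 148]), (271, [0, 224, 149]), (274, [1, 229, 148]), (277, [1, 228, 149]), (280, [0, 224, 148]), (283, [0, 225, 151]), (286, [0, 226, 149]), (289, [1, 226, 149]), (292, [0, 226, 148]), (295, [0, 224, 149]), (298, [0, 221, 150]), (301, [1, 226, 150]), (304, [1, 232, 147]), (307, [1, 226, 149]), (310, [0, 226, 149]), (313, [1, 228, 149]), (316, [0, 227, 148]), (319, [1, 228, 149]), (322, [0, 223, 150]), (325, [1, 202, 149]), (328, [10, 16, 196]), (331, [30, 3, 204])]
214 0 [0.0271 0.0005]
214 0.038 [0.0392 0.0005]
217 0 [0.0255 0.0005]
217 0.038 [0.0381 0.0005]
220 0 [0.024  0.0005]
220 0.038 [0.037  0.0005]
242 0 [0.0124 0.0005]
242 0.038 [0.0285 0.0005]
245 0 [0.0108 0.0005]
245 0.038 [0.0273 0.0005]
248 0 [0.0092 0.0005]
248 0.038 [0.0261 0.0005]
320 0 [-0.036   0.0005]
320 0.038 [-0.0069  0.0004]
326 0 [-0.0404  0.0005]
326 0.038 [-0.0102  0.0004]
330 0 [-0.0434  0.0005]
330 0.038 [-0.0124  0.0004]
```

play_rows:
  deltas:
    - [[0.005,-0.006,-0.014,0,0,0,-0.5],[0.005,-0.012,-0.023,0,0,0,0],[0.005,-0.014,-0.025,0,0,0,0],[0.005,-0.013,-0.025,0,0,0,0],[0.005,-0.01,-0.02,0,0,0,0],[0.005,-0.0064,-0.011,0,0,0,0],[0.005,0,0,0,0,0,0],[0.005,0,0,0,0,0,0]]

```text
t: 7.9
ee_pos: [0.5441, -0.1779, 0.2756]
tool_rot: [0.238, 0.971, 0.001, 0.0]
wrist_force: [-0.1, 0.9, -4.2]
gripper_width: 0.0151
grip_force: 59.0
```

play_rows:
  deltas:
    - [[0.005,0,0,-0.01,0,0,0],[0.005,0,0,-0.015,0,0,0],[0.005,0,0,-0.015,0,0,0],[0.005,0,0,-0.012,0,0,0],[0.005,0,0,0,0,0,0],[0.005,0,0,0,0,0,0],[0.005,0,0,0,0,0,0],[0.005,0,0,0,0,0,0]]

```text
t: 8.7
ee_pos: [0.5443, -0.1793, 0.2242]
tool_rot: [0.238, 0.971, -0.0, 0.001]
wrist_force: [0.2, 0.4, -4.1]
gripper_width: 0.0158
grip_force: 58.9
```

Run:
```python
from fit import *
o,im=snap('wrist','w5.png');print(o['t'],o['ee_pos'],o['wrist_force'],o['ft_torque'],abs(o['qvel']).max(),2*np.degrees(np.arctan2(o['tool_rot'][1],o['tool_rot'][0])))
try: print(flange(im,o))
except Exception as e: print(e)
_,s=snap('scene','s5.png');c=s[170:290,185:315]
cv2.imwrite('pics/s5c.png',np.hstack([cv2.resize(c,(520,480),interpolation=cv2.INTER_CUBIC)[:,:,::-1],cv2.resize(im[90:330,180:320],(280,480))[:,:,::-1]]))
print('hub px scene',proj('scene',[.5372,-.172,.14]),'gauge axis head',proj('scene',[.5372,-.172,.16]))
```

```text
8.7 [ 0.5443 -0.1793  0.2242] [ 0.248   0.3813 -4.1499] [ 0.0597  0.011  -0.005 ] 0.004381898078086217 152.41360878313955
(array([ 0.5383, -0.1748]), np.float64(0.00010472864869338829), np.float64(159.56770721221415), array([ 0.0074,  0.0012, -0.    ]))
hub px scene [247.7118 222.9672] gauge axis head [246.3467 217.1567]
```

View pics/s5c.png

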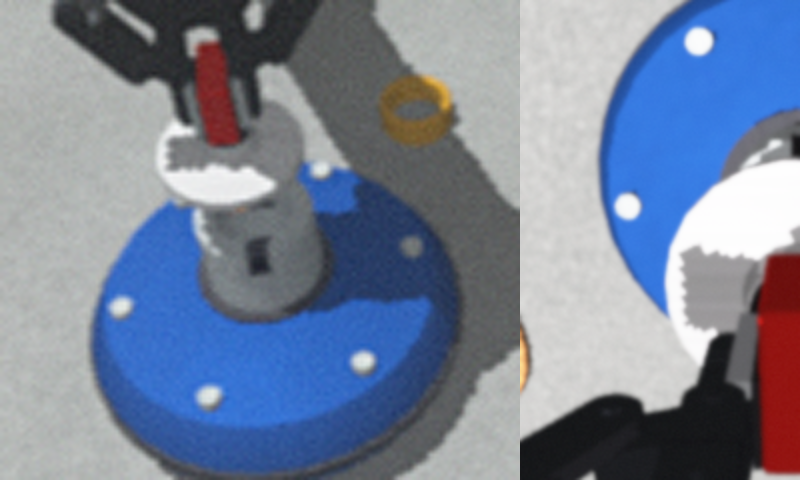

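```bash
python3 - <<'E'
from fit import *
def ext(c,r,z):
    q=np.array([proj('scene',[c[0]+r*np.cos(t),c[1]+r*np.sin(t),z]) for t in np.linspace(0,6.283,181)]);q=(q-[185,170])*4
    return q[:,0].min(),q[:,0].max(),q[:,1].min(),q[:,1].max()
for n,c in (('wrist',(.5377,-.1715)),('top',(.5348,-.1746)),('g',(.5383,-.1748))):
    print(n,'hub rim',np.round(ext(c,.033,.14)),'base',np.round(ext(c,.033,.09)),'conv',np.round(ext(c,.11,.05)),'flange',np.round(ext(c,.039,.2042)),'und',np.round(ext(c,.039,.1952)))
E
python3 - <<'E'
import cv2
s=cv2.imread('pics/s5.png');t=cv2.imread('pics/w5.png')
a=cv2.resize(s[185:260,215:275],(480,600),interpolation=cv2.INTER_CUBIC);cv2.imwrite('pics/z.png',a)
E
```

```text
wrist hub rim [193. 311. 168. 258.] base [208. 321. 223. 313.] conv [ 90. 455. 171. 469.] flange [160. 307.  82. 190.] und [163. 310.  94. 201.]
top hub rim [186. 303. 168. 258.] base [201. 314. 223. 312.] conv [ 83. 449. 171. 468.] flange [152. 300.  82. 190.] und [155. 302.  93. 201.]
g hub rim [188. 306. 171. 262.] base [204. 317. 226. 316.] conv [ 86. 452. 174. 473.] flange [155. 303.  86. 194.] und [158. 305.  97. 205.]
```

View pics/z.png

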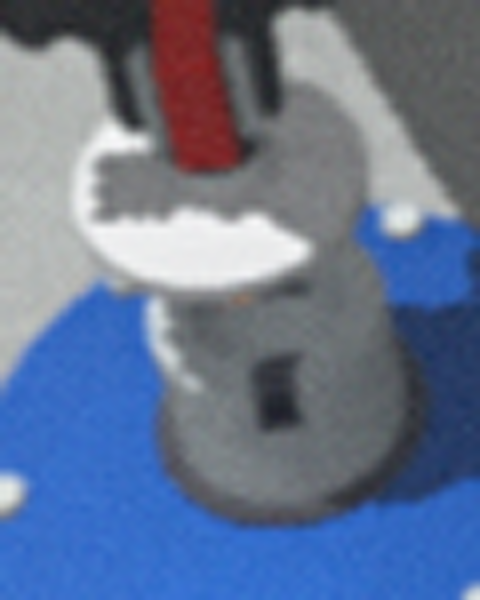

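The scene view puts the hub axis about 3 mm to the right of the gauge (rim centre at crop x 254 against 247 predicted). I'll correct by (+1,+3) mm and lower while watching the force.

play_rows:
  deltas:
    - [[0.005,0.001,0.003,0,0,0,0],[0.005,0,0,-0.003,0,0,0],[0.005,0,0,-0.004,0,0,0],[0.005,0,0,-0.004,0,0,0],[0.005,0,0,-0.003,0,0,0],[0.005,0,0,-0.002,0,0,0],[0.005,0,0,-0.002,0,0,0],[0.005,0,0,-0.002,0,0,0]]

```text
t: 9.6
ee_pos: [0.5448, -0.1762, 0.2032]
tool_rot: [0.238, 0.971, 0.0, 0.0]
wrist_force: [0.3, 0.2, -3.4]
gripper_width: 0.015
grip_force: 59.0
```

play_rows:
  deltas:
    - [[0.005,0,0,-0.002,0,0,0],[0.005,0,0,-0.002,0,0,0],[0.005,0,0,-0.002,0,0,0],[0.005,0,0,-0.002,0,0,0],[0.005,0,0,-0.002,0,0,0],[0.005,0,0,-0.002,0,0,0],[0.005,0,0,0,0,0,0],[0.005,0,0,0,0,0,0]]

```text
t: 10.4
ee_pos: [0.5447, -0.1762, 0.1913]
tool_rot: [0.238, 0.971, 0.0, -0.0]
wrist_force: [-0.4, -0.3, -3.5]
gripper_width: 0.0152
grip_force: 59.0
```

play_rows:
  deltas:
    - [[0.005,0,0,-0.0015,0,0,0],[0.005,0,0,-0.0015,0,0,0],[0.005,0,0,-0.0015,0,0,0],[0.005,0,0,-0.0015,0,0,0],[0.005,0,0,-0.0015,0,0,0],[0.005,0,0,-0.0015,0,0,0],[0.005,0,0,-0.001,0,0,0],[0.005,0,0,0,0,0,0]]

```text
t: 11.2
ee_pos: [0.5445, -0.1757, 0.181]
tool_rot: [0.238, 0.971, 0.0, -0.0]
wrist_force: [-0.6, 1.7, -4.1]
gripper_width: 0.0151
grip_force: 59.0
```

play_rows:
  deltas:
    - [[0.005,0,0,-0.001,0,0,0],[0.005,0,0,-0.001,0,0,0],[0.005,0,0,-0.001,0,0,0],[0.005,0,0,-0.001,0,0,0],[0.005,0,0,0,0,0,0],[0.005,0,0,0,0,0,0],[0.005,0,0,0,0,0,0],[0.005,0,0,0,0,0,0]]

```text
t: 12.0
ee_pos: [0.5445, -0.1758, 0.1772]
tool_rot: [0.238, 0.971, 0.0, -0.0]
wrist_force: [-1.5, 3.9, -2.5]
gripper_width: 0.0156
grip_force: 59.1
```

play_rows:
  deltas:
    - [[0.005,-0.0005,0.001,0,0,0,0],[0.005,0,0.0005,0,0,0,0],[0.005,0,0,-0.001,0,0,0],[0.005,0,0,-0.001,0,0,0],[0.005,0,0,0,0,0,0],[0.005,0,0,0,0,0,0],[0.005,0,0,0,0,0,0],[0.005,0,0,0,0,0,0]]

```text
t: 12.8
ee_pos: [0.5444, -0.1752, 0.1754]
tool_rot: [0.239, 0.971, -0.0, 0.0]
wrist_force: [-0.1, -0.3, -4.3]
gripper_width: 0.0152
grip_force: 59.0
```

```bash
python3 -c "
from h import *
o=ctrl.get_obs();print(o['ee_pos'],o['wrist_force'],o['ft_torque'])"
```

```text
[ 0.54435693 -0.17523396  0.17538561] [-0.07275663 -0.32669742 -4.34736904] [-0.06219534  0.11903559 -0.06202319]
```

play_rows:
  deltas:
    - [[0.005,0,0,-0.001,0,0,0],[0.005,0,0,0,0,0,0],[0.005,0,0,-0.001,0,0,0],[0.005,0,0,0,0,0,0],[0.005,0,0,-0.001,0,0,0],[0.005,0,0,0,0,0,0],[0.005,0,0,0,0,0,0],[0.005,0,0,0,0,0,0]]

```text
t: 13.6
ee_pos: [0.5442, -0.1747, 0.1723]
tool_rot: [0.238, 0.971, 0.0, -0.0]
wrist_force: [0.1, 0.5, -3.9]
gripper_width: 0.0151
grip_force: 59.1
```

play_rows:
  deltas:
    - [[0.005,0,0,-0.001,0,0,0],[0.005,0,0,0,0,0,0],[0.005,0,0,0,0,0,0],[0.005,0,0,-0.001,0,0,0],[0.005,0,0,0,0,0,0],[0.005,0,0,0,0,0,0],[0.005,0,0,0,0,0,0],[0.005,0,0,0,0,0,0]]

```text
t: 14.4
ee_pos: [0.5444, -0.1747, 0.172]
tool_rot: [0.238, 0.971, -0.0, 0.0]
wrist_force: [-5.8, 0.7, 9.5]
gripper_width: 0.0149
grip_force: 61.2
```

Seated: TCP minus flange is 32 mm, the same as at grasp, with contact at about 13 N. I'll ease the press a little and turn the lock CCW about the gauge axis.

play_rows:
  deltas:
    - [[0.005,-0.0003,0,0.0005,0,0,0],[0.005,0,0,0,0,0,0],[0.005,0.0002,0.0003,0,0,0,3],[0.005,0.0002,0.0003,0,0,0,3],[0.005,0.0002,0.0004,0,0,0,3],[0.005,0.0002,0.0004,0,0,0,3],[0.005,0.0001,0.0004,0,0,0,3],[0.005,0.0002,0.0003,0,0,0,3]]

```text
t: 15.2
ee_pos: [0.545, -0.1734, 0.1721]
tool_rot: [0.083, 0.997, -0.001, -0.0]
wrist_force: [-4.8, -0.4, 7.8]
gripper_width: 0.0155
grip_force: 60.8
```

play_rows:
  deltas:
    - [[0.005,-0.0003,0.0005,0,0,0,4],[0.005,0,0.0005,0,0,0,4],[0.005,0,0.0005,0,0,0,4],[0.005,0,0.0005,0,0,0,4],[0.005,0,0.0005,0,0,0,4],[0.005,0,0.0005,0,0,0,4],[0.005,0,0.0005,0,0,0,4],[0.005,0,0.0005,0,0,0,4]]

```text
t: 16.0
ee_pos: [0.5447, -0.1707, 0.1721]
tool_rot: [-0.195, 0.981, -0.001, -0.0]
wrist_force: [-4.9, -3.2, 7.7]
gripper_width: 0.0152
grip_force: 60.8
```

play_rows:
  deltas:
    - [[0.005,0,0,0,0,0,0],[0.005,0,0,0,0,0,0],[0.005,0,0,0,0,0,0],[0.005,0,0,0,0,0,0],[0.005,0,0,0,0,0,0],[0.005,0,0,0,0,0,0],[0.005,0,0,0,0,0,0],[0.005,0,0,0,0,0,0]]

```text
t: 16.8
ee_pos: [0.5447, -0.1706, 0.1721]
tool_rot: [-0.194, 0.981, -0.002, -0.0]
wrist_force: [-4.6, -2.8, 8.5]
gripper_width: 0.0153
grip_force: 60.7
```

```bash
python3 -c "
from h import *
o=ctrl.get_obs();print(o['ee_pos'],o['wrist_force'],o['ft_torque'],o['q'],2*np.degrees(np.arctan2(o['tool_rot'][1],o['tool_rot'][0])))"
```

```text
[ 0.54465025 -0.17064981  0.17211316] [-4.58961105 -2.78920075  8.48938507] [-0.48570522  1.03555141  0.05702557] [ 0.88704708  0.41288811 -0.84103934  1.78196292  0.34581292  1.10043239
  1.88866725] 202.34004286890996
```

play_rows:
  deltas:
    - [[0.005,-0.0005,-0.0003,0,0,0,0],[0.005,0,0,0,0,0,0],[0.005,0,0,0,0,0,0],[0.005,0,0,0,0,0,0],[0.005,0,0,0,0,0,0],[0.005,0,0,0,0,0,0],[0.005,0,0,0,0,0,0],[0.005,0,-0.0005,0,0,0,-4]]

```text
t: 17.6
ee_pos: [0.5447, -0.171, 0.1721]
tool_rot: [-0.159, 0.987, -0.001, 0.0]
wrist_force: [-3.2, -1.9, 6.4]
gripper_width: 0.0149
grip_force: 60.5
```

play_rows:
  deltas:
    - [[0.005,0,-0.0005,0,0,0,-4],[0.005,0,-0.0005,0,0,0,-4],[0.005,0,-0.0005,0,0,0,-4],[0.005,0,-0.0005,0,0,0,-4],[0.005,0,-0.0005,0,0,0,-4],[0.005,0,-0.0005,0,0,0,-4],[0.005,0,-0.0005,0,0,0,-4],[0.005,0,0,0,0,0,0]]

```text
t: 18.4
ee_pos: [0.5449, -0.1733, 0.1721]
tool_rot: [0.084, 0.996, -0.001, 0.001]
wrist_force: [-2.1, 0.3, 7.0]
gripper_width: 0.0155
grip_force: 60.5
```

play_rows:
  deltas:
    - [[0.005,-0.0002,-0.0004,0,0,0,-3],[0.005,-0.0002,-0.0004,0,0,0,-3],[0.005,-0.0002,-0.0004,0,0,0,-3],[0.005,-0.0002,-0.0003,0,0,0,-3],[0.005,-0.0002,-0.0003,0,0,0,-3],[0.005,-0.0001,-0.0003,0,0,0,-3],[0.005,0,0,0,0,0,0],[0.005,0,0,0,0,0,0]]

```text
t: 19.2
ee_pos: [0.5444, -0.1748, 0.1721]
tool_rot: [0.238, 0.971, 0.0, 0.001]
wrist_force: [-1.7, -0.3, 5.5]
gripper_width: 0.0156
grip_force: 60.4
```

```bash
cat > st.py <<'E'
from h import *
np.set_printoptions(precision=4,suppress=True)
o=ctrl.get_obs();print(o['t'],o['ee_pos'],o['wrist_force'],o['ft_torque'],2*np.degrees(np.arctan2(o['tool_rot'][1],o['tool_rot'][0])))
E
python3 st.py
```

```text
19.2 [ 0.5444 -0.1748  0.1721] [-1.7058 -0.3123  5.4829] [ 0.1286  0.4267 -0.0382] 152.47035930177998
```

play_rows:
  deltas:
    - [[0.005,0,-0.0002,0,0,0,-2],[0.005,0,0,0,0,0,0],[0.005,0,-0.0002,0,0,0,-2],[0.005,0,0,0,0,0,0],[0.005,0,0,0,0,0,0],[0.005,0,0,0,0,0,0],[0.005,0,0,0,0,0,0],[0.005,0,0,0,0,0,0]]

```text
t: 20.0
ee_pos: [0.544, -0.1753, 0.1721]
tool_rot: [0.271, 0.963, -0.0, 0.001]
wrist_force: [-2.3, 0.1, 5.9]
gripper_width: 0.0155
grip_force: 60.4
```

```bash
python3 st.py
```

```text
20.0 [ 0.544  -0.1753  0.1721] [-2.3253  0.1245  5.9228] [0.0723 0.5661 0.3901] 148.56329592356724
```

A torque of 0.39 N m is well above the lock's friction, so it is at its stop. I'll relax slightly and draw it straight up.

play_rows:
  deltas:
    - [[0.005,0,0,0,0,0,1],[0.005,0,0,0,0,0,0],[0.005,0,0,0.001,0,0,0],[0.005,0,0,0.001,0,0,0],[0.005,0,0,0.001,0,0,0],[0.005,0,0,0.001,0,0,0],[0.005,0,0,0,0,0,0],[0.005,0,0,0,0,0,0]]

```text
t: 20.8
ee_pos: [0.5429, -0.175, 0.1743]
tool_rot: [0.264, 0.965, 0.0, -0.0]
wrist_force: [2.5, 0.6, -7.7]
gripper_width: 0.015
grip_force: 58.4
```

```bash
python3 st.py
```

```text
20.8 [ 0.5429 -0.175   0.1743] [ 2.5309  0.5954 -7.711 ] [ 0.3413 -0.6698  0.0974] 149.43163737436433
```

play_rows:
  deltas:
    - [[0.005,0.0008,0,0,0,0,0],[0.005,0,0,0.0015,0,0,0],[0.005,0,0,0.0015,0,0,0],[0.005,0,0,0.0015,0,0,0],[0.005,0,0,0.0015,0,0,0],[0.005,0,0,0.0015,0,0,0],[0.005,0,0,0.0015,0,0,0],[0.005,0,0,0.0015,0,0,0]]

```text
t: 21.6
ee_pos: [0.5441, -0.1754, 0.1856]
tool_rot: [0.264, 0.965, 0.0, 0.0]
wrist_force: [0.5, 1.7, -6.9]
gripper_width: 0.0153
grip_force: 58.6
```

```bash
python3 st.py
```

```text
21.6 [ 0.5441 -0.1754  0.1856] [ 0.4519  1.6877 -6.9445] [ 0.453  -0.1252  0.0335] 149.4136535008222
```

play_rows:
  deltas:
    - [[0.005,0,0.0004,0.0015,0,0,0],[0.005,0,0,0.002,0,0,0],[0.005,0,0,0.003,0,0,0],[0.005,0,0,0.003,0,0,0],[0.005,0,0,0.003,0,0,0],[0.005,0,0,0.003,0,0,0],[0.005,0,0,0.003,0,0,0],[0.005,0,0,0.003,0,0,0]]

```text
t: 22.4
ee_pos: [0.5441, -0.1753, 0.2075]
tool_rot: [0.264, 0.965, -0.0, 0.0]
wrist_force: [0.4, 0.8, -4.5]
gripper_width: 0.0152
grip_force: 59.1
```

play_rows:
  deltas:
    - [[0.005,0,0,0.004,0,0,0],[0.005,0,0,0.006,0,0,0],[0.005,0,0,0.01,0,0,0],[0.005,0,0,0.01,0,0,0],[0.005,0,0,0.01,0,0,0],[0.005,0,0,0.01,0,0,0],[0.005,0,0,0.01,0,0,0],[0.005,0,0,0,0,0,0]]

```text
t: 23.2
ee_pos: [0.5451, -0.1751, 0.2689]
tool_rot: [0.264, 0.965, -0.0, 0.002]
wrist_force: [0.5, 0.3, -3.7]
gripper_width: 0.0151
grip_force: 59.3
```

```bash
python3 st.py
```

```text
23.2 [ 0.5451 -0.1751  0.2689] [ 0.523   0.3011 -3.7266] [ 0.0093 -0.0717  0.0081] 149.4116036162116
```

play_rows:
  deltas:
    - [[0.005,-0.005,0.022,0,0,0,-0.4],[0.005,-0.01,0.045,0,0,0,-0.5],[0.005,-0.01,0.045,0,0,0,-0.5],[0.005,-0.01,0.045,0,0,0,-0.5],[0.005,-0.01,0.045,0,0,0,-0.5],[0.005,-0.01,0.045,0,0,0,-0.5],[0.005,-0.005,0.03,0,0,0,-0.5],[0.005,-0.005,0.015,0,0,0,0]]

```text
t: 24.0
ee_pos: [0.4777, 0.1211, 0.2671]
tool_rot: [0.29, 0.957, 0.001, 0.0]
wrist_force: [1.1, 0.1, -3.7]
gripper_width: 0.0151
grip_force: 59.1
```

play_rows:
  deltas:
    - [[0.005,0,0,0,0,0,0],[0.005,0,0,0,0,0,0],[0.005,0,0,0,0,0,0],[0.005,0,0,0,0,0,0],[0.005,0,0,0,0,0,0],[0.005,0,0,0,0,0,0],[0.005,0,0,0,0,0,0],[0.005,0,0,0,0,0,0]]

```text
t: 24.8
ee_pos: [0.4789, 0.1169, 0.2668]
tool_rot: [0.292, 0.956, 0.0, -0.0]
wrist_force: [-0.1, 0.3, -3.9]
gripper_width: 0.015
grip_force: 59.1
```

```bash
python3 st.py
python3 - <<'E'
from fit import *
o,im=snap('wrist','w6.png')
print('flange',flange(im,o))
hsv=cv2.cvtColor(im,cv2.COLOR_RGB2HSV)
b=((hsv[...,0]>5)&(hsv[...,0]<20)&(hsv[...,1]>110)&(hsv[...,2]>40)).astype(np.uint8)
g=proj('wrist',[.545,.23,.06],o);print(g)
cs,h=cv2.findContours(b,cv2.RETR_CCOMP,cv2.CHAIN_APPROX_NONE)
for c,hh in zip(cs,h[0]):
    if cv2.contourArea(c)>300:
        P=U(c[:,0].astype(float),.06,o);print('contour parent',hh[3],cv2.contourArea(c),c[:,0].mean(0),circ(P),'rect',cv2.minAreaRect((P*1000).astype(np.float32)))
E
```

```text
24.8 [0.4789 0.1169 0.2668] [-0.0538  0.2513 -3.8755] [ 0.028  -0.0357 -0.0079] 146.0060378797252
flange (array([0.3926, 0.0899]), np.float64(0.0010578477206094668), np.float64(0.012606107987453154), array([ 0.0565, -0.0706, -0.    ]))
[427.928  175.4459]
contour parent -1 9433.5 [424.6722 168.2011] (array([0.5399, 0.233 , 0.0684]), np.float64(0.0074109235618110125)) rect ((540.190673828125, 233.1248779296875), (124.8626937866211, 124.2718734741211), 74.88693237304688)
contour parent 10 1426.0 [421.5565 167.2581] (array([0.5324, 0.2284, 0.0262]), np.float64(0.0025144155806275576)) rect ((531.2838134765625, 228.99716186523438), (49.631919860839844, 57.5743293762207), 59.328819274902344)
```

View pics/w6.png

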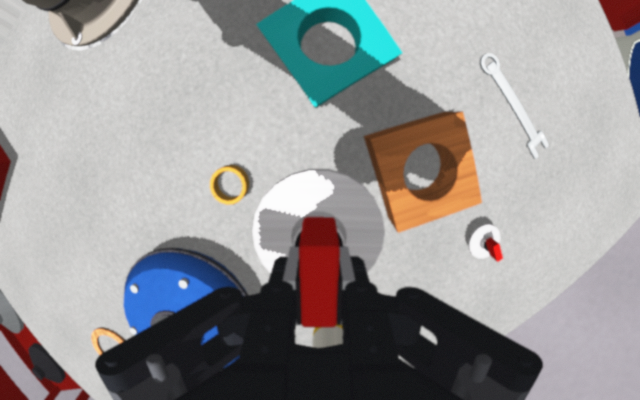

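Run:
```python
from fit import *
o=ctrl.get_obs();im=cv2.imread('pics/w6.png');c=np.array([430.,171.]);g=cv2.GaussianBlur(im,(3,3),0).astype(float)
lum=g[...,2]
# outward rays: last strong dark->bright step = rim of the lit top
e=[]
for a in range(0,360,8):
    d=np.array([np.cos(np.radians(a)),np.sin(np.radians(a))]);rs=np.arange(18,38,.25)
    s=np.array([cv2.getRectSubPix(lum.astype(np.float32),(1,1),tuple(c+r*d))[0,0] for r in rs]);k=np.argmax(np.abs(np.gradient(s)));e.append((a,rs[k],s[k]))
    
P=U([c+r*np.array([np.cos(np.radians(a)),np.sin(np.radians(a))]) for a,r,_ in e],.06,o)
for r in (None,.0355):
    x,rm=circ(P,r);d=np.abs(np.hypot(*(P-x[:2]).T)-(r or x[2]));Q=P[d<.002];print(len(Q),circ(Q,r),x)
print([(a,round(r,1)) for a,r,_ in e])
f=flange(im[:,:,::-1].copy(),o,(318,232))
for c0 in ((318,228),):
    E=[]
    for ang in range(-165,-128,4):
        for r in np.arange(50,85,.25):
            q=(c0[0]+r*np.cos(np.radians(ang)),c0[1]+r*np.sin(np.radians(ang)))
            if cv2.getRectSubPix(lum.astype(np.float32),(1,1),q)[0,0]<225: E.append(q);break
    F=U(E,o['ee_pos'][2]-.023,o);print('flange',circ(F,.039),circ(F)[0][2])
```

```text
38 (array([0.543 , 0.2352, 0.0353]), np.float64(0.00035675446160335437)) [0.5432 0.2358 0.0351]
38 (array([0.543 , 0.2352, 0.03  ]), np.float64(0.0004381518706759163)) [0.5432 0.2358 0.03  ]
[(0, np.float64(26.2)), (8, np.float64(26.8)), (16, np.float64(26.8)), (24, np.float64(26.8)), (32, np.float64(27.0)), (40, np.float64(27.5)), (48, np.float64(27.2)), (56, np.float64(28.0)), (64, np.float64(28.2)), (72, np.float64(28.8)), (80, np.float64(28.8)), (88, np.float64(29.5)), (96, np.float64(29.8)), (104, np.float64(29.5)), (112, np.float64(29.5)), (120, np.float64(29.2)), (128, np.float64(29.2)), (136, np.float64(29.0)), (144, np.float64(21.2)), (152, np.float64(22.8)), (160, np.float64(23.0)), (168, np.float64(24.2)), (176, np.float64(22.8)), (184, np.float64(27.5)), (192, np.float64(27.0)), (200, np.float64(27.0)), (208, np.float64(26.2)), (216, np.float64(26.2)), (224, np.float64(27.5)), (232, np.float64(27.0)), (240, np.float64(27.8)), (248, np.float64(27.8)), (256, np.float64(28.2)), (264, np.float64(28.8)), (272, np.float64(28.8)), (280, np.float64(28.8)), (288, np.float64(28.8)), (296, np.float64(29.0)), (304, np.float64(28.8)), (312, np.float64(28.5)), (320, np.float64(28.5)), (328, np.float64(27.5)), (336, np.float64(36.8)), (344, np.float64(29.5)), (352, np.float64(26.8))]
flange (array([0.4734, 0.125 , 0.03  ]), np.float64(0.003008618219484218)) 0.01026828901713904
```

Hole centre is (0.543,0.235), a good circle fit, which agrees with the original pose. I'll move over it and lower.

play_rows:
  deltas:
    - [[0.005,0.006,0.01,0,0,0,0],[0.005,0.012,0.02,0,0,0,0],[0.005,0.016,0.026,0,0,0,0],[0.005,0.016,0.026,0,0,0,0],[0.005,0.012,0.02,0,0,0,0],[0.005,0.006,0.0107,0,0,0,0],[0.005,0,0,0,0,0,0],[0.005,0,0,0,0,0,0]]

```text
t: 25.65
ee_pos: [0.5465, 0.2286, 0.2665]
tool_rot: [0.292, 0.956, -0.001, -0.0]
wrist_force: [-0.1, 0.4, -4.3]
gripper_width: 0.0149
grip_force: 59.3
```

play_rows:
  deltas:
    - [[0.005,0,0,-0.01,0,0,0],[0.005,0,0,-0.02,0,0,0],[0.005,0,0,-0.025,0,0,0],[0.005,0,0,-0.025,0,0,0],[0.005,0,0,-0.02,0,0,0],[0.005,0,0,-0.01,0,0,0],[0.005,0,0,0,0,0,0],[0.005,0,0,0,0,0,0]]

```text
t: 26.45
ee_pos: [0.5474, 0.2295, 0.1576]
tool_rot: [0.293, 0.956, 0.0, 0.0]
wrist_force: [-0.8, 0.4, -3.2]
gripper_width: 0.0151
grip_force: 59.2
```

play_rows:
  deltas:
    - [[0.005,0,0,-0.006,0,0,0],[0.005,0,0,-0.008,0,0,0],[0.005,0,0,-0.01,0,0,0],[0.005,0,0,-0.01,0,0,0],[0.005,0,0,-0.01,0,0,0],[0.005,0,0,-0.008,0,0,0],[0.005,0,0,-0.006,0,0,0],[0.005,0,0,-0.002,0,0,0]]

```text
t: 27.25
ee_pos: [0.5465, 0.2295, 0.0959]
tool_rot: [0.292, 0.956, -0.0, -0.001]
wrist_force: [-0.0, 1.3, -4.4]
gripper_width: 0.0155
grip_force: 59.2
```

play_rows:
  deltas:
    - [[0.005,0,0,-0.001,0,0,0],[0.005,0,0,-0.001,0,0,0],[0.005,0,0,-0.001,0,0,0],[0.005,0,0,-0.001,0,0,0],[0.005,0,0,-0.001,0,0,0],[0.005,0,0,-0.001,0,0,0],[0.005,0,0,0,0,0,0],[0.005,0,0,0,0,0,0]]

```text
t: 28.05
ee_pos: [0.5471, 0.2298, 0.0921]
tool_rot: [0.292, 0.956, -0.0, 0.0]
wrist_force: [-3.0, -2.0, 6.3]
gripper_width: 0.0153
grip_force: 60.7
```

play_rows:
  deltas:
    - [[0.005,0,0,0.001,0,0,0],[0.017,0,0,0,0,0,0],[0.02,0,0,0,0,0,0],[0.03,0,0,0,0,0,0],[0.05,0,0,0,0,0,0],[0.07,0,0,0,0,0,0],[0.07,0,0,0,0,0,0],[0.07,0,0,0,0,0,0]]

```text
t: 28.85
ee_pos: [0.5469, 0.2297, 0.0918]
tool_rot: [0.292, 0.956, 0.0, 0.0]
wrist_force: [0.6, 0.3, 0.4]
gripper_width: 0.0703
grip_force: 0.0
```

play_rows:
  deltas:
    - [[0.07,0,0,0.005,0,0,0],[0.07,0,0,0.015,0,0,0],[0.07,0,0,0.025,0,0,0],[0.07,0,0,0.03,0,0,0],[0.07,0,0,0.035,0,0,0],[0.07,0,0,0.035,0,0,0],[0.07,0,0,0.02,0,0,0],[0.07,0,0,0,0,0,0]]

```text
t: 29.65
ee_pos: [0.5486, 0.2314, 0.2617]
tool_rot: [0.292, 0.956, 0.003, 0.003]
wrist_force: [0.2, 0.4, 0.2]
gripper_width: 0.0701
grip_force: 0.0
```

play_rows:
  deltas:
    - [[0.07,0,0,0,0,0,0],[0.07,0,0,0,0,0,0],[0.07,0,0,0,0,0,0],[0.07,0,0,0,0,0,0],[0.07,0,0,0,0,0,0],[0.07,0,0,0,0,0,0],[0.07,0,0,0,0,0,0],[0.07,0,0,0,0,0,0]]

```text
t: 30.45
ee_pos: [0.5469, 0.2297, 0.2568]
tool_rot: [0.292, 0.956, 0.0, 0.0]
wrist_force: [-0.6, 0.8, 0.1]
gripper_width: 0.0702
grip_force: 0.0
```

```bash
python3 st.py
python3 - <<'E'
from fit import *
o,im=snap('wrist','w7.png');hsv=cv2.cvtColor(im,cv2.COLOR_RGB2HSV)
print(o['ee_pos'],proj('wrist',[.543,.235,.069],o))
_,t=snap('scene','s7.png')
a=cv2.resize(im[100:260,230:420],(570,480));b=cv2.resize(t[140:220,340:378+38],(228,240))
b=cv2.copyMakeBorder(b,0,240,0,0,cv2.BORDER_CONSTANT)
cv2.imwrite('pics/f.png',np.hstack([a,b])[:,:,::-1])
E
```

```text
30.45 [0.5469 0.2297 0.2568] [-0.5763  0.7987  0.1409] [-0.0473  0.0051  0.0445] 146.0220304431157
[0.5469 0.2297 0.2568] [320.3623 179.4477]
```

View pics/f.png

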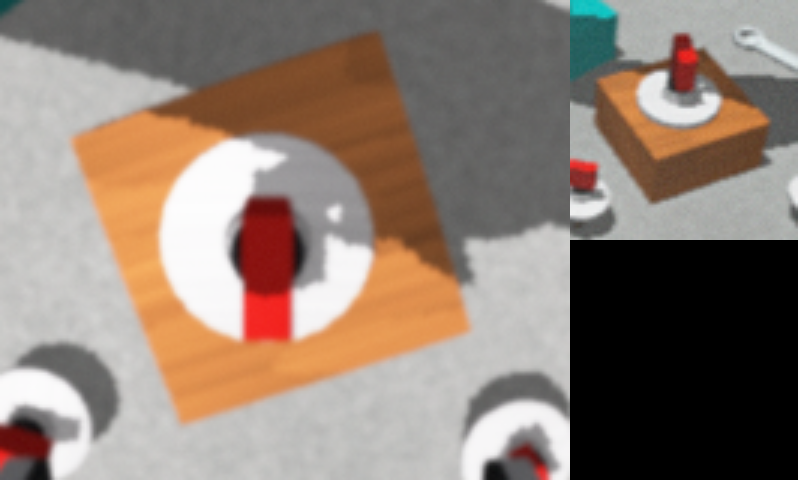

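The gauge stands flat and upright in the wooden block. Its flange centre is at (266,237) against a block centre of about (276,231), roughly 4 mm off. I'll hand in.

```bash
python3 -c "
from rig import ctrl
print(ctrl.finish_job())"
```

```text
the job is handed in; nothing more can be done
None
```

I handed the job in with the gauge seated, sprung out, re-locked and drawn from the hub, then stood back in the wooden block and released about 4 mm off centre; the simulator gave no verdict, and I never saw the plungers, so the reading rests on lock angle and torque alone.

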